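# Level the pouring board

### The arm

A 7-joint arm with a two-finger parallel gripper is mounted at the origin on the work surface. World frame = base frame: x ahead of the robot, y to its left, z up, the work surface at z = 0. Lengths are in m, angles in degrees, forces in N, time in s.
With the tool pointing down it reaches from about 0.425 to 0.875 m from the base axis. Payload 4.7 kg.
Tool frame: the origin (TCP) lies midway between the tips of the shut fingers; the grasp point (between the pads) lies 19 mm behind it (env.grip_point_offset is the distance from the TCP to the grasp point, in m); z points along the fingers, y is the line along which they close (so a half turn about z gives the same grasp; the last joint's range is limited). The gripper opens to 87 mm and grips with 3 to 60 N. Pads are 19 mm wide; open, the fingers measure 117 mm over their backs; the gripper's body (75 mm by 190 mm) begins 51 mm behind the grasp point.
Start: joints at [64.693, 18.392, -4.016, 83.108, 1.295, 78.541, -3.26], TCP at [0.286, -0.584, 0.223] pointing down, gripper open.
Joint ranges: [-163.93, 163.93], [-17.29, 119.83], [-79.2, 71.16], [3.27, 140.29], [-89.18, 269.18], [5.43, 117.66], [-154.24, 154.24]. Speed limits (degrees/s): [147.25, 147.25, 180, 180, 180, 180, 180].

### API

Orientations are given as [roll, pitch, yaw] about the fixed x, y, z axes, in that order (R = Rz(yaw) Ry(pitch) Rx(roll)).
In Python, from cell import env gives the robot as it stands.
- The arm moves only by the shell command python3 -m jog 'ROWS' [FORCE]. ROWS is JSON, a list of rows, each a list of 7 numbers: the shift along the tool's x, y, z in m, then the turn, a rotation vector about the tool's x, y, z in rad, then the finger opening in m, from 0 to 0.087. A call has 1 to 12 rows; each row shifts and turns the commanded pose from where the row before left it, along the tool's axes as they then stand; what a row does not reach is not made up. A row lasts 1/12 s, in which the tool goes at most 41.7 mm and 7.16 degrees, less where a joint would pass 70% of its speed; a pose out of reach is approached as far as the arm can. A call is refused whole if a number of a shift passes 0.0417 or a number of a turn 0.125, either way. A call with a gripper value outside its range is refused whole. The fingers move at their own pace and stop on an object; FORCE is the grip in N (left out, the last holds). Time passes only in rows, so rows that do not move let the fingers close. It gives the time, the measured TCP pose, the force, the opening and the grip force at its end, in the units of the state.
- env.get_obs(): the state, without advancing time (a new reading comes with each control period).
- env.read_camera(name): name is "side" or "top"; returns the picture (480x640x3 uint8, blue, green, red); there is no depth.
- env.get_calibration(name): a dict with "fov_y" (degrees; the focal length in pixels is half the picture's height over the tangent of half this angle, whatever the lens; pixels are square), "cx", "cy" (the principal point, pixels), "pose" (4x4, takes a point from camera to world coordinates). Camera axes: x right, y up, looking along -z (the intrinsics and any distortion apply to the point x, -y, -z); pixel columns grow to the right and rows downward; lengths in m; the calibration is good to about 2 mm. A picture is of the moment at which its call begins. get_calibration takes no time and is no camera call.
- env.sign_off(): hands the job in; it is judged then, once.
The state is a dict: "time_s": time; "qpos": joint angles; "joint_velocities": joint speeds; "effort": joint torques, N m; "tool_pos": TCP position; "tool_rot": TCP orientation; "force": force on the tool from outside, world axes, zero at the start; "wrist_torque": the same for the moment, N m; "grip_width": finger opening in m; "grasp_force": force on a finger pad.
Only numpy, scipy, OpenCV 4.12 (cv2) and the standard library are available. Lean on these libraries where they do the work, as an engineer would, in place of code of your own. Each camera call takes 0.05 s, during which the arm holds its last target. There are 200 camera calls.

### The job

The pouring board must be true before soap is poured. Clear it by hanging the wire basket by its handle on the stand's hook, then lay the spirit level flat on the middle of the board, pointing at the levelling foot, let go of it, and turn the foot's black knob until the bubble stands centred between the two lines. Finish holding: fingertips on top of the level, pressing it down onto the board with about 5 to 10 N and still pressing at the end, the bubble still between the lines, the basket still on the hook, and the other things on the table left where they are.

Things in the scene. Friction and masses are not known exactly. Their poses are not given: they have to be found in the camera images.
- stand: Pouring board assembly, fixed: white board 200 x 260 x 12 mm, top about 48 mm above the table, on two fixed feet near its +y edge and a levelling foot beyond the middle of its -y edge. Origin on the table under the board's middle; x along the 200 mm sides, -y to the levelling foot, z up.
- board_mid (a point): Centre of the board's top face; x along the 200 mm sides, -y to the levelling foot, z normal to it. The board tips only about x. It starts with the foot's edge 0.0038 to 0.0077 rad too low: too little to see in this pose, read the bubble. One radian of the knob, clockwise from above, raises that edge by 0.0032 rad.
- knob_grip (a point): Levelling foot: round black fluted knob, 45 mm across, 27 mm tall (66 to 93 mm above the table; 54 mm high lug and bush below). This point: on its upright axis at mid-height. It stands 165 mm from the board's middle, towards -y. Clockwise from above raises the board here, 5 mm a turn; 1.2 to 2.4 rad short of level at the start. 0.06 N m to turn; stays put; its height does not change.
- bubble (a joint): Bubble of the spirit level: m from the vial's middle, positive to the level's red +x end. It runs to the higher end, 1 mm per 0.001 rad of tilt along the level (at most 12.5 mm), and settles in 1 s. Bubble 16 mm long, the two black lines 10 mm either side of the middle: between them within 2 mm. Meaningful only while the level lies still.
- level: Yellow spirit level 230 (x) x 26 (y) x 40 mm tall, +x end red, -x end black, 0.32 kg, on its base on the table, its length roughly along the table's x. Origin under its centre, on the base. Green vial in a 55 mm gap in the middle of its top; the top is flat from 28 to 115 mm either side of the middle. Either end may point to the knob.
- basket: Small wire basket, 70 (x) x 120 (y) x 55 mm tall, about 0.24 kg, some caps in it, standing on the board at the start; origin under its centre. A rigid steel handle arches over it: a straight round bar 9 mm thick along the basket's y, 100 mm long, its axis 130.5 mm above the origin.
- handle_mid (a point): Middle of the basket's handle bar (on the bar's axis, which runs along y here).
- hook_stand: Hook stand, fixed: base 116 mm across, post 16 mm thick with a ball on top (235 mm high), origin on the table under the post. A hook 8 mm thick runs level from the post along the stand's -x, axis 200 mm up, its end turned up. It stands left or right of the board; the level lies on the other side.
- hook_seat (a point): Where the handle should rest: on the top of the hook's level part, 60 mm out from the post's axis and 204 mm above the table; x as the stand's (the hook points along -x).
- hook_tip (a point): Highest point of the hook's upturned tip, 102 mm out from the post's axis, 224 mm above the table. The handle's underside must pass above it.
- bottle_a: Bystander: dropper bottle, 42 mm across, 150 mm tall, black tip, on the table at the back; origin under its centre.
- bottle_b: Bystander: dropper bottle, 42 mm across, 150 mm tall, white tip, on the table at the back; origin under its centre.
- bottle_c: Bystander: dropper bottle, 42 mm across, 150 mm tall, black tip, on the table at the back; origin under its centre.
- jug: Bystander: steel measuring jug, 100 mm across, 120 mm tall, with a handle; origin under its centre.
- cups: Bystander: nested steel measuring cups, 84 mm across, 92 mm tall, flat handles; origin under the centre.
- jar: Bystander: white jar, 66 mm across, 85 mm tall; origin under its centre.
There are look-alikes about, which are no part of the job. Of the things that look like the level, the smaller one is meant. There is more than one size of the hook_stand; the one meant has the size given above.

How it is judged:
By the outcome, as a careful person would: the job done as asked, in the order asked, and still so for the second after the job is handed in, while the arm keeps its last pose, push and grip.
It also fails if it takes over 72 s, if anything falls off the work surface, if the arm or the gripper's body presses on something with over 40 N, if the wrist force passes 120 N, or if a joint passes its speed limit or range.

## Working session

There is one attempt and no reset: what is moved stays moved. The work goes in short steps, Python scripts to look and compute and a shell command to move; the robot and the scene stay as the last step left them, time stands still between calls to the robot, and variables do not carry over. Pictures are saved under pics/ and viewed, at most 10 in all, crops included, and the job is handed in when it is done.

```bash
mkdir -p pics; ls; python3 - <<'E'
from cell import env
import cv2,numpy as np
for n in("side","top"):
    im=env.read_camera(n); cv2.imwrite(f"pics/{n}0.png",im)
    c=env.get_calibration(n); print(n,{k:(np.round(v,4).tolist() if k=='pose' else v) for k,v in c.items()})
print(env.get_obs(), env.grip_point_offset)
E
```

```text
pics
side {'fov_y': 52.73658068359926, 'cx': 318.3118757127883, 'cy': 240.83304853473126, 'pose': [[-0.9704, 0.1372, -0.1986, 0.2746], [-0.2413, -0.5707, 0.7849, 0.9994], [-0.0057, 0.8096, 0.587, 0.8954], [0.0, 0.0, 0.0, 1.0]]}
top {'fov_y': 56.870570537083026, 'cx': 326.35986248150294, 'cy': 243.88882065102501, 'pose': [[-0.0243, 0.9977, -0.0635, 0.4611], [-0.9997, -0.0245, -0.0037, 0.0085], [-0.0053, 0.0634, 0.998, 1.3435], [0.0, 0.0, 0.0, 1.0]]}
{'time_s': 0.1, 'qpos': array([64.69265008, 18.43364139, -4.01449559, 83.16880388,  1.29599372,
       78.541755  , -3.26076498]), 'joint_velocities': array([ 0.03305606, -0.13117288, -0.0127465 , -0.26767073,  0.01582035,
       -0.02846115, -0.04979412]), 'effort': array([ 6.95638046e-04, -4.92574418e+01, -4.05272003e-01, -3.13399243e+01,
       -6.40103244e-02,  3.95380938e-02,  1.24321919e-04]), 'tool_pos': array([ 0.28583142, -0.58321614,  0.22157622]), 'tool_rot': array([-1.79901085e+02,  6.87662460e-03,  2.61154203e+01]), 'force': array([ 0.03906541, -0.68772469,  0.09972872]), 'wrist_torque': array([-0.01803262,  0.00686354, -0.0232538 ]), 'grasp_force': 0.0, 'grip_width': 0.08706769988543246} 0.0187
```

View pics/side0.png

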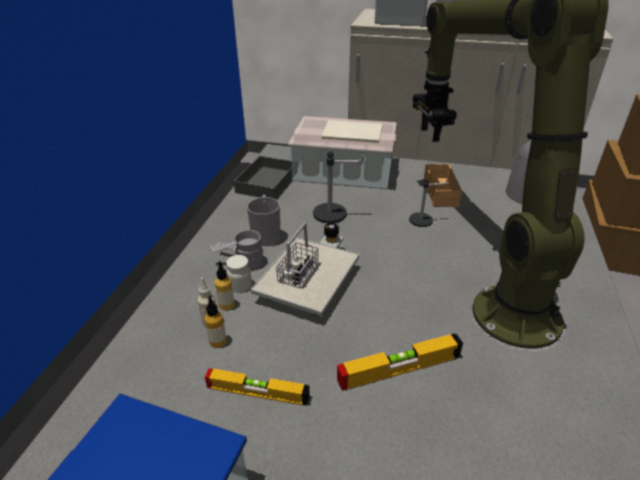

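View pics/top0.png

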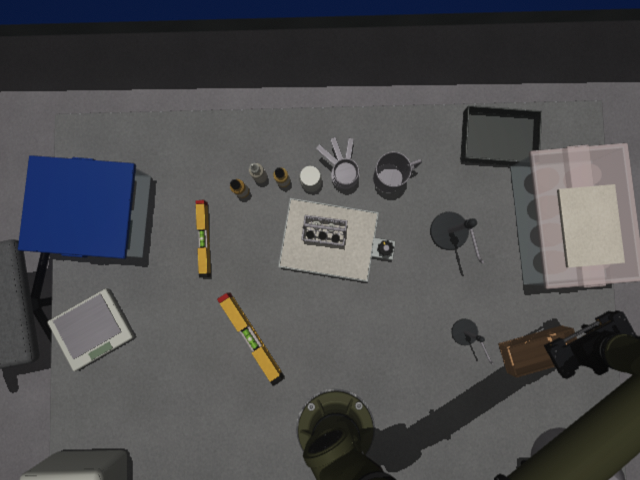

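Side view: board at (306,275) with the basket at (297,262), knob at (332,232); hook stands at (330,190) and (423,205). Levels at (257,385) and (400,360).
Top view: levels at (203,238), about 77 px ≈ 230 mm, and (250,338), about 105 px ≈ 320 mm, so the first is meant. Hook-stand bases at (450,230), about 38 px ≈ 116 mm, and (464,332), about 27 px, so the first is meant. I'll confirm both in an enlarged crop.

```bash
cat > h.py <<'E'
from cell import env
import cv2,numpy as np
def ray(n,u,v):
    c=env.get_calibration(n); f=240/np.tan(np.radians(c['fov_y']/2)); P=np.array(c['pose'])
    d=P[:3,:3]@np.array([(u-c['cx'])/f,-(v-c['cy'])/f,-1]); return P[:3,3],d/np.linalg.norm(d)
def plane(n,u,v,z):
    o,d=ray(n,u,v); return o+d*(z-o[2])/d[2]
def tri(a,b):
    o1,d1=ray('top',*a); o2,d2=ray('side',*b)
    s=np.linalg.lstsq(np.c_[d1,-d2],o2-o1,rcond=None)[0]
    p,q=o1+s[0]*d1,o2+s[1]*d2; return (p+q)/2,np.linalg.norm(p-q)
def proj(n,p):
    c=env.get_calibration(n); f=240/np.tan(np.radians(c['fov_y']/2)); P=np.array(c['pose'])
    q=P[:3,:3].T@(np.asarray(p)-P[:3,3]); return np.array([c['cx']-f*q[0]/q[2],c['cy']+f*q[1]/q[2]])
def crop(im,x,y,w,h,k):
    return cv2.resize(im[y:y+h,x:x+w],None,fx=k,fy=k,interpolation=cv2.INTER_CUBIC)
E
python3 - <<'E'
from h import *
t=cv2.imread('pics/top0.png');s=cv2.imread('pics/side0.png')
a=crop(t,270,180,230,120,3.4); b=crop(s,240,140,150,180,3.2)
c=np.zeros((600,800,3),np.uint8)
c1=crop(t,275,190,220,100,3.6)[:, :800]; c[:360,:c1.shape[1]]=c1
cv2.imwrite('pics/c1.png',c1)
b=crop(s,240,145,150,175,3.4); cv2.imwrite('pics/c2.png',b)
# combined
o=np.zeros((600,800,3),np.uint8)
x=crop(s,245,145,140,180,3.3)[:600]; o[:x.shape[0],:x.shape[1]]=x
y=crop(t,185,190,40,95,3.3); o[:y.shape[0],480:480+y.shape[1]]=y
cv2.imwrite('pics/c3.png',o)
E
```

```text
(no output)
```

View pics/c1.png

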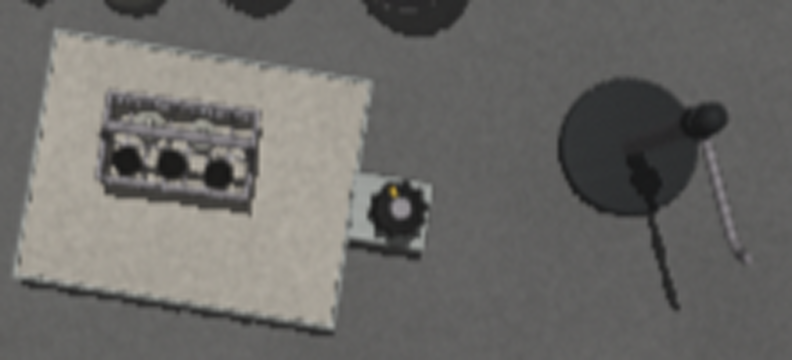

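View pics/c3.png

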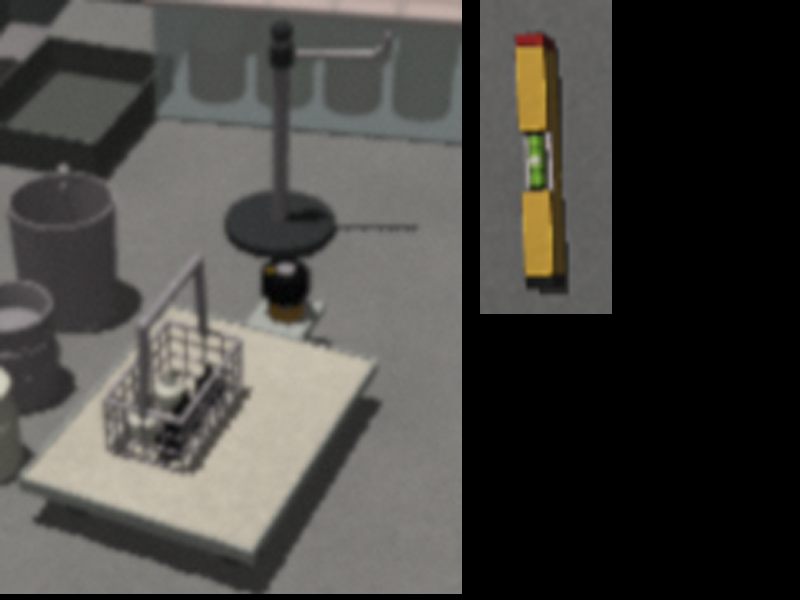

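Top crop: the board corners are at (55,30), (372,80), (333,330) and (15,277), the handle bar runs (105,128)–(258,142), the knob cap is at (400,209), and the hook runs (707,140)–(745,262). Side crop: the handle runs (145,332)–(198,262) and the hook (295,53)–(378,53), tip (387,38). The level has a red end up (+x world), and it and the big hook stand match the description. Next: triangulate.

```bash
python3 - <<'E'
from h import *
np.set_printoptions(precision=4,suppress=True)
T=lambda x,y:(275+(x+.5)/3.6-.5,190+(y+.5)/3.6-.5)
S=lambda x,y:(245+(x+.5)/3.3-.5,145+(y+.5)/3.3-.5)
# board from top mask fit
t=cv2.imread('pics/top0.png');s=cv2.imread('pics/side0.png')
def big(m,roi):
    k=np.zeros_like(m);x,y,w,h=roi;k[y:y+h,x:x+w]=m[y:y+h,x:x+w]
    return max(cv2.findContours(k,cv2.RETR_EXTERNAL,cv2.CHAIN_APPROX_NONE)[0],key=cv2.contourArea)
hsv=cv2.cvtColor(t,cv2.COLOR_BGR2HSV)
print('board px val',t[260,300],t[210,370],t[245,385])
m=((t.min(2)>115)).astype(np.uint8)
c=big(m,(270,190,109,100)); r=cv2.minAreaRect(c); bx=cv2.boxPoints(r)
B=np.array([plane('top',*p,0.048) for p in bx]);print('board box',r,'\n',B,'sides',np.linalg.norm(B[0]-B[1]),np.linalg.norm(B[1]-B[2]),'mid',B.mean(0))
for nm,pt in dict(corners=[(55,30),(372,80),(333,328),(15,275)]).items():
    Q=np.array([plane('top',*T(*p),0.048) for p in pt]);print(nm,Q,Q.mean(0))
sc={'tl':((55,30),(180,312)),'tr':((372,80),(378,358)),'br':((333,326),(255,550)),'bl':((15,275),(25,482))}
for k,(a,b) in sc.items(): print(k,*tri(T(*a),S(*b)))
for k,(a,b) in {'h+y':((105,128),(145,332)),'h-y':((258,142),(198,262)),'hook root':((706,135),(295,53)),'hook tip':((745,260),(388,38)),'ball':((708,118),(281,31)),'knobtop':((400,209),(287,268)),'base':((628,147),(280,223))}.items(): print(k,*tri(T(*a),S(*b)))
# level
for n,im,roi in(('top',t,(185,190,40,95)),('side',s,(195,360,125,50))):
    h=cv2.cvtColor(im,cv2.COLOR_BGR2HSV)
    y=cv2.inRange(h,(15,130,60),(32,255,255));rd=cv2.inRange(h,(0,130,40),(8,255,255))|cv2.inRange(h,(170,130,40),(180,255,255))
    for q,mm in(('yellow',y),('red',rd)):
        k=np.zeros_like(mm);a,b,w,hh=roi;k[b:b+hh,a:a+w]=mm[b:b+hh,a:a+w]
        p=np.argwhere(k)[:,::-1];print(n,q,len(p),p.mean(0),cv2.minAreaRect(p.astype(np.float32)))
E
```

```text
board px val [142 152 157] [101 102 102] [118 119 124]
board box ((331.2567443847656, 239.45640563964844), (97.44705963134766, 70.42352294921875), 8.79741096496582) 
 [[ 0.48    0.1569  0.048 ]
 [ 0.6843  0.1216  0.048 ]
 [ 0.633  -0.1608  0.048 ]
 [ 0.4299 -0.1228  0.048 ]] sides 0.2072817035093421 0.28698950705421855 mid [ 0.5568 -0.0012  0.048 ]
corners [[ 0.6819  0.1175  0.048 ]
 [ 0.6342 -0.1407  0.048 ]
 [ 0.4331 -0.1028  0.048 ]
 [ 0.4822  0.1537  0.048 ]] [0.5579 0.0069 0.048 ]
tl [0.6025 0.0942 0.2181] 0.10080638607404709
tr [ 0.5375 -0.1465  0.0235] 0.19836487169576755
br [ 0.4851 -0.1076 -0.1952] 0.1151685462863037
bl [0.5588 0.1766 0.1256] 0.16781229370269013
h+y [0.5865 0.0713 0.1745] 0.0002728460540122201
h-y [ 0.5749 -0.0411  0.1667] 0.0012736143704607298
hook root [ 0.567  -0.3621  0.1998] 0.0022989997739111803
hook tip [ 0.4784 -0.3795  0.2172] 0.0018070438382171564
ball [ 0.5781 -0.3557  0.2246] 0.0005915335311025156
knobtop [ 0.5258 -0.1541  0.094 ] 1.698056681828067e-05
base [ 0.578  -0.3584  0.0069] 0.0005185071546253969
top yellow 628 [202.6624 238.508 ] ((202.57162475585938, 238.43313598632812), (69.36274719238281, 11.904118537902832), 87.56334686279297)
top red 37 [200.8649 201.8919] ((201.09144592285156, 201.67681884765625), (10.270133018493652, 3.754672050476074), 6.34019136428833)
side yellow 1589 [257.1473 386.6828] ((256.2509460449219, 385.7948303222656), (96.12232208251953, 21.30582618713379), 10.12467098236084)
side red 76 [207.9211 377.3158] ((207.67478942871094, 377.3783264160156), (5.654115676879883, 19.024433135986328), 3.814074993133545)
```

```bash
python3 - <<'E'
from h import *
np.set_printoptions(precision=4,suppress=True)
T=lambda x,y:(275+(x+.5)/3.6-.5,190+(y+.5)/3.6-.5)
S=lambda x,y:(245+(x+.5)/3.3-.5,145+(y+.5)/3.3-.5)
for k,(a,b) in {'+x+y':((55,30),(25,482)),'+x-y':((372,80),(180,312)),'-x-y':((333,326),(378,358)),'-x+y':((15,275),(255,550))}.items(): print(k,*tri(T(*a),S(*b)))
a,b=[plane('top',*T(*p),.1785) for p in((105,128),(258,142))]
print('bar',a,b,(a+b)/2,'len',np.linalg.norm(a-b),'yaw',np.degrees(np.arctan2((b-a)[0],-(b-a)[1])))
print('mid tri',*tri(T(181.5,135),S(172,296)))
for p in(a,b): u=proj('side',p);print('side c3',(u-[245,145]+.5)*3.3-.5)
# basket body bottom front? level:
t=cv2.imread('pics/top0.png');s=cv2.imread('pics/side0.png')
h=cv2.cvtColor(t,cv2.COLOR_BGR2HSV)
m=cv2.inRange(h,(0,90,50),(36,255,255)); k=np.zeros_like(m);k[190:285,185:225]=m[190:285,185:225]
p=np.argwhere(k)[:,::-1].astype(np.float32)
print('lev rect',cv2.boxPoints(cv2.minAreaRect(p)))
# green vial centroids in both
for n,im,r in(('top',t,(190,215,25,45)),('side',s,(235,370,45,30))):
    g=cv2.inRange(cv2.cvtColor(im,cv2.COLOR_BGR2HSV),(38,90,60),(80,255,255))
    k=np.zeros_like(g);x,y,w,hh=r;k[y:y+hh,x:x+w]=g[y:y+hh,x:x+w]
    q=np.argwhere(k)[:,::-1];print(n,len(q),q.mean(0)); 
    if n=='top': A=q.mean(0)
    else: B=q.mean(0)
v=tri(A,B);print('vial',v)
# axis: top-face centerline
vx,vy,x0,y0=cv2.fitLine(p,cv2.DIST_L2,0,.01,.01).ravel();P=plane('top',x0-30*vx,y0-30*vy,.04);Q=plane('top',x0+30*vx,y0+30*vy,.04)
d=P-Q;print('level yaw',np.degrees(np.arctan2(d[1],d[0])))
o=np.hstack([crop(t,290,205,70,55,11)[:600,:770]]);cv2.imwrite('pics/c4.png',o)
E
```

```text
+x+y [0.6805 0.1172 0.0429] 0.004671727724479976
+x-y [ 0.6298 -0.1433  0.0364] 0.01201532221319606
-x-y [ 0.4336 -0.1031  0.0474] 0.0023427663214294512
-x+y [0.4814 0.1536 0.0478] 0.001569989196414914
bar [0.5862 0.0712 0.1785] [ 0.5731 -0.0408  0.1785] [0.5797 0.0152 0.1785] len 0.11269624102248695 yaw -6.671536513445584
mid tri [0.5809 0.0153 0.1704] 0.0007839875019569584
side c3 [145.0417 327.6845]
side c3 [200.4345 250.496 ]
lev rect [[194.6981 200.0566]
 [207.283  199.5094]
 [210.4698 272.8057]
 [197.8849 273.3528]]
top 63 [201.873  238.6032]
side 133 [255.4511 382.609 ]
vial (array([0.5713, 0.3836, 0.0311]), np.float64(0.003698194551671769))
level yaw 2.4078601343836583
```

```bash
cat > go.py <<'E'
# go.py x y z yaw : tool turn (rad, about tool z) then shift in the turned tool frame
import sys;from h import *
from scipy.spatial.transform import Rotation as R
x,y,z,w=map(float,sys.argv[1:5]);o=env.get_obs();p=o['tool_pos'];r=o['tool_rot']
M=R.from_euler('xyz',[180,0,w],degrees=True);D=R.from_euler('xyz',r,degrees=True).inv()*M
print('t',round(o['time_s'],2),'pos',p.round(4),'rot',r.round(2),'q7',o['qpos'][6].round(1),'F',o['force'].round(1),'w',round(o['grip_width'],4),'g',round(o['grasp_force'],1))
print('turn',D.as_rotvec().round(4),'shift',M.inv().apply(np.array([x,y,z])-p).round(4))
E
python3 -m jog '[[0,0,-0.02,0,0,-0.1247,0.06],[0,0,-0.02,0,0,-0.1247,0.06],[0,0,-0.02,0,0,-0.1247,0.06],[0,0,-0.02,0,0,-0.1247,0.06],[0,0,0,0,0,-0.1247,0.06],[0,0,0,0,0,-0.1247,0.06],[0,0,0,0,0,-0.1247,0.06],[0,0,0,0,0,-0.1247,0.06]]' 40; python3 go.py 0.583 0.040 0.30 83.3
```

```text
time_s: 0.77
tool_pos: [0.286, -0.5835, 0.302]
tool_rot: [-180.0, -0.0, 83.6]
force: [0.4, 0.4, 0.4]
grip_width: 0.0605
grasp_force: 0.0
t 0.77 pos [ 0.286  -0.5835  0.302 ] rot [-1.7997e+02 -4.0000e-02  8.3630e+01] q7 52.9 F [0.4 0.4 0.4] w 0.0605 g 0.0
turn [-0.0005 -0.0007  0.0057] shift [0.6539 0.2223 0.002 ]
```

```bash
python3 -m jog '[[0.0385,0.0131,0,0,0,0,0.06],[0.0385,0.0131,0,0,0,0,0.06],[0.0385,0.0131,0,0,0,0,0.06],[0.0385,0.0131,0,0,0,0,0.06],[0.0385,0.0131,0,0,0,0,0.06],[0.0385,0.0131,0,0,0,0,0.06],[0.0385,0.0131,0,0,0,0,0.06],[0.0385,0.0131,0,0,0,0,0.06],[0.0385,0.0131,0,0,0,0,0.06],[0.0385,0.0131,0,0,0,0,0.06],[0.0385,0.0131,0,0,0,0,0.06],[0.0385,0.0131,0,0,0,0,0.06]]'; python3 -m jog '[[0.0385,0.0131,0,0,0,0,0.06],[0.0385,0.0131,0,0,0,0,0.06],[0.0385,0.0131,0,0,0,0,0.06],[0.0385,0.0131,0,0,0,0,0.06],[0.0385,0.0131,0,0,0,0,0.06],[0,0,0,0,0,0,0.06],[0,0,0,0,0,0,0.06]]';python3 go.py 0.583 0.040 0.162 83.3
```

```text
time_s: 1.77
tool_pos: [0.4965, -0.1413, 0.3024]
tool_rot: [-180.0, 0.0, 83.3]
force: [1.6, -0.2, -0.1]
grip_width: 0.0599
grasp_force: 0.0
time_s: 2.35
tool_pos: [0.5837, 0.0438, 0.3017]
tool_rot: [-179.9, -0.1, 83.6]
force: [-0.5, -0.3, 0.5]
grip_width: 0.0597
grasp_force: 0.0
t 2.35 pos [0.5837 0.0438 0.3017] rot [-1.799e+02 -9.000e-02  8.364e+01] q7 -19.6 F [-0.5 -0.3  0.5] w 0.0597 g 0.0
turn [-0.0018 -0.0015  0.0059] shift [-0.0038 -0.0003  0.1397]
```

Descend to the bar and look before closing.

```bash
python3 -m jog '[[-0.004,0,0.035,0,0,0.006,0.06],[0,0,0.035,0,0,0,0.06],[0,0,0.03,0,0,0,0.06],[0,0,0.025,0,0,0,0.06],[0,0,0.015,0,0,0,0.06],[0,0,0,0,0,0,0.06]]' 50; python3 - <<'E'
from h import *
s=env.read_camera('side');t=env.read_camera('top')
o=np.zeros((420,800,3),np.uint8);o[:400,:400]=crop(s,265,190,80,80,5);o[:400,400:]=crop(t,290,190,80,80,5);cv2.imwrite('pics/g1.png',o)
E
```

```text
time_s: 2.85
tool_pos: [0.5804, 0.0334, 0.1583]
tool_rot: [-179.6, 0.1, 82.8]
force: [-2.0, -1.2, -0.5]
grip_width: 0.0598
grasp_force: 0.0
```

View pics/g1.png

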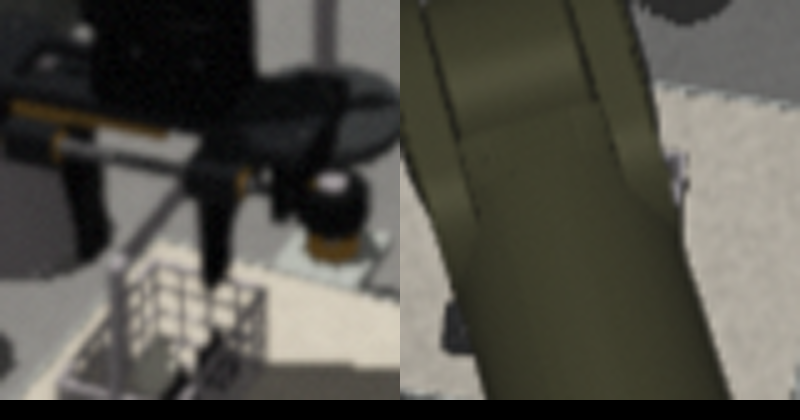

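The fingers at (90,210) and (215,230) straddle the bar, about 18 mm off its middle. I'll shift 7 mm further along it, then close and lift slightly.

```bash
python3 -m jog '[[0.006,0,0,0,0,0,0.06],[0,0,0,0,0,0,0.06],[0,0,0,0,0,0,0],[0,0,0,0,0,0,0],[0,0,0,0,0,0,0],[0,0,0,0,0,0,0],[0,0,0,0,0,0,0],[0,0,0,0,0,0,0]]' 55; python3 go.py 0.583 0.040 0.16 83.3; python3 -m jog '[[0,0,-0.01,0,0,0,0],[0,0,-0.02,0,0,0,0],[0,0,-0.025,0,0,0,0],[0,0,-0.025,0,0,0,0],[0,0,-0.02,0,0,0,0],[0,0,-0.01,0,0,0,0],[0,0,0,0,0,0,0]]';python3 go.py 0.583 0.040 0.16 83.3
```

```text
time_s: 3.62
tool_pos: [0.5842, 0.0422, 0.1625]
tool_rot: [-180.0, 0.0, 82.9]
force: [-0.4, -0.2, -1.0]
grip_width: 0.0277
grasp_force: 0.0
t 3.62 pos [0.5842 0.0422 0.1625] rot [-1.800e+02  1.000e-02  8.293e+01] q7 -22.7 F [-0.4 -0.2 -1. ] w 0.0277 g 0.0
turn [-0.      0.0001 -0.0065] shift [-0.0023 -0.0009  0.0025]
time_s: 4.2
tool_pos: [0.5855, 0.0426, 0.2756]
tool_rot: [179.7, -0.0, 82.9]
force: [0.6, 0.4, 0.3]
grip_width: 0.0004
grasp_force: 0.0
t 4.2 pos [0.5855 0.0426 0.2756] rot [ 1.7972e+02 -3.0000e-02  8.2930e+01] q7 -20.5 F [0.6 0.4 0.3] w 0.0004 g 0.0
turn [ 0.0049 -0.0005 -0.0065] shift [-0.0029 -0.0022  0.1156]
```

I lifted before the fingers had closed; nothing was gripped. Reopen, descend and close again with longer waits.

```bash
python3 -m jog '[[0,0,0,0,0,0,0.05],[0,0,0,0,0,0,0.05],[0,0,0,0,0,0,0.05],[0,0,0,0,0,0,0.05],[0,0,0,0,0,0,0.05],[0,0,0,0,0,0,0.05],[0,0,0,0,0,0,0.05],[0,0,0,0,0,0,0.05],[0,0,0,0,0,0,0.05],[0,0,0,0,0,0,0.05]]'; python3 - <<'E'
from h import *
s=env.read_camera('side');cv2.imwrite('pics/s_chk.png',s)
a=cv2.imread('pics/side0.png');d=cv2.absdiff(a,s).max(2)
# compare basket lower body region
print(d[255:285,275:315].mean(), d[255:285,255:350].mean(), (d[250:290,255:350]>40).sum())
E
```

```text
time_s: 5.03
tool_pos: [0.5842, 0.0422, 0.2726]
tool_rot: [180.0, 0.0, 82.9]
force: [-0.5, -0.5, 0.8]
grip_width: 0.049
grasp_force: 0.0
17.583333333333332 34.11578947368421 871
```

```bash
python3 -m jog '[[0,0,0.02,0,0,0,0.05],[0,0,0.03,0,0,0,0.05],[0,0,0.03,0,0,0,0.05],[0,0,0.02,0,0,0,0.05],[0,0,0.01,0,0,0,0.05],[0,0,0,0,0,0,0.05],[0,0,0,0,0,0,0.0],[0,0,0,0,0,0,0.0],[0,0,0,0,0,0,0.0],[0,0,0,0,0,0,0.0],[0,0,0,0,0,0,0.0],[0,0,0,0,0,0,0.0]]'; python3 -m jog '[[0,0,0,0,0,0,0],[0,0,0,0,0,0,0],[0,0,0,0,0,0,0],[0,0,0,0,0,0,0]]'; python3 go.py 0.583 0.040 0.16 83.3
```

```text
time_s: 6.08
tool_pos: [0.5845, 0.0422, 0.1631]
tool_rot: [179.9, 0.0, 82.9]
force: [0.9, -0.1, -0.3]
grip_width: 0.0177
grasp_force: 0.0
time_s: 6.42
tool_pos: [0.5841, 0.0423, 0.1626]
tool_rot: [-180.0, -0.0, 82.9]
force: [-0.2, 0.4, 1.1]
grip_width: 0.0076
grasp_force: 54.9
t 6.42 pos [0.5841 0.0423 0.1626] rot [-180.     -0.     82.93] q7 -22.7 F [-0.2  0.4  1.1] w 0.0076 g 54.9
turn [-0.0001 -0.     -0.0064] shift [-0.0025 -0.0009  0.0026]
```

Gripped (54.9 N). Lift, turn, then go to the front of the hook tip.

```bash
python3 -m jog '[[0,0,-0.01,0,0,0,0],[0,0,-0.02,0,0,0,0],[0,0,-0.03,0,0,0,0],[0,0,-0.03,0,0,-0.05,0],[0,0,-0.03,0,0,-0.09,0],[0,0,-0.03,0,0,-0.09,0],[0,0,-0.03,0,0,-0.08,0],[0,0,-0.02,0,0,-0.035,0],[0,0,-0.01,0,0,0,0],[0,0,0,0,0,0,0]]'; python3 go.py 0.4015 -0.369 0.365 102.7
```

```text
time_s: 7.25
tool_pos: [0.5849, 0.0426, 0.3748]
tool_rot: [179.8, 0.0, 102.6]
force: [0.5, 0.1, -2.7]
grip_width: 0.0076
grasp_force: 54.9
t 7.25 pos [0.5849 0.0426 0.3748] rot [1.7980e+02 3.0000e-02 1.0264e+02] q7 -0.8 F [ 0.5  0.1 -2.7] w 0.0076 g 54.9
turn [ 0.0036  0.0005 -0.0011] shift [-0.3612 -0.2694  0.0098]
```

```bash
python3 - <<'E'
from h import *
s=env.read_camera('side');t=env.read_camera('top');cv2.imwrite('pics/g2.png',crop(s,200,90,200,180,3))
E
```

```text
(no output)
```

View pics/g2.png

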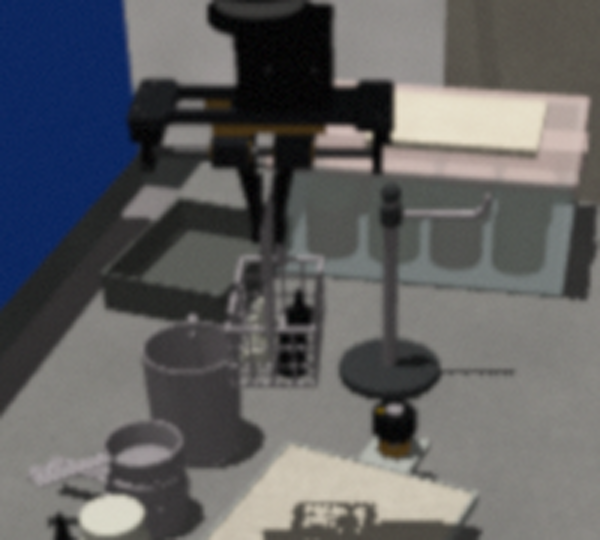

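The basket hangs level from the fingers, clear of everything, at crop (280,320). Next: move to in front of the hook.

```bash
python3 -m jog '[[-0.015,-0.0112,0,0,0,0,0],[-0.033,-0.0246,0,0,0,0,0],[-0.033,-0.0246,0,0,0,0,0],[-0.033,-0.0246,0,0,0,0,0],[-0.033,-0.0246,0,0,0,0,0],[-0.033,-0.0246,0,0,0,0,0],[-0.033,-0.0246,0,0,0,0,0],[-0.033,-0.0246,0,0,0,0,0],[-0.033,-0.0246,0,0,0,0,0],[-0.033,-0.0246,0,0,0,0,0],[-0.033,-0.0246,0,0,0,0,0],[-0.016,-0.0122,0,0,0,0,0]]'; python3 -m jog '[[0,0,0.01,0,0,0,0],[0,0,0.03,0,0,0,0],[0,0,0.03,0,0,0,0],[0,0,0.03,0,0,0,0],[0,0,0.03,0,0,0,0],[0,0,0.01,0,0,0,0],[0,0,0,0,0,0,0],[0,0,0,0,0,0,0]]'; python3 go.py 0.4015 -0.369 0.229 102.7; python3 - <<'E'
from h import *
s=env.read_camera('side');t=env.read_camera('top');o=np.zeros((460,800,3),np.uint8);o[:,:455]=crop(s,300,110,130,131,3.5)[:460,:455];k=crop(t,420,180,95,125,3.6);o[:450,456:456+342]=k[:450];cv2.imwrite('pics/g3.png',o)
E
```

```text
time_s: 8.35
tool_pos: [0.3956, -0.3748, 0.3695]
tool_rot: [-179.7, -0.1, 102.2]
force: [-1.1, -1.6, -2.4]
grip_width: 0.0069
grasp_force: 54.9
time_s: 9.02
tool_pos: [0.4006, -0.3687, 0.2323]
tool_rot: [-180.0, -0.1, 102.7]
force: [0.5, -0.4, -2.8]
grip_width: 0.0073
grasp_force: 54.9
t 9.02 pos [ 0.4006 -0.3687  0.2323] rot [-1.7997e+02 -7.0000e-02  1.0270e+02] q7 50.3 F [ 0.5 -0.4 -2.8] w 0.0073 g 54.9
turn [-0.0006 -0.0012  0.0001] shift [-0.0005  0.0008  0.0033]Traceback (most recent call last):
  File "<stdin>", line 2, in <module>
ValueError: could not broadcast input array from shape (458,455,3) into shape (460,455,3)
```

```bash
python3 - <<'E'
from h import *
s=env.read_camera('side');t=env.read_camera('top');cv2.imwrite('pics/s3.png',s);cv2.imwrite('pics/t3.png',t)
o=np.hstack([crop(s,310,110,110,130,3.6),crop(t,420,180,110,130,3.6)]);cv2.imwrite('pics/g3.png',o)
E
```

```text
(no output)
```

View pics/g3.png

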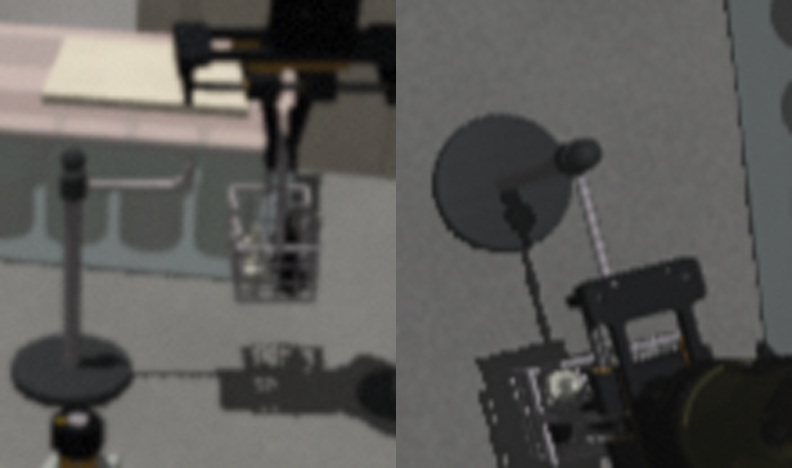

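The basket is in front of the hook tip: side crop tip (188,175), handle (290,140). The hook line extends through the handle opening. Next: slide in 112 mm along tool y.

```bash
python3 -m jog '[[0,0.008,0,0,0,0,0],[0,0.014,0,0,0,0,0],[0,0.014,0,0,0,0,0],[0,0.014,0,0,0,0,0],[0,0.014,0,0,0,0,0],[0,0.014,0,0,0,0,0],[0,0.014,0,0,0,0,0],[0,0.012,0,0,0,0,0],[0,0.008,0,0,0,0,0],[0,0,0,0,0,0,0],[0,0,0,0,0,0,0]]'; python3 go.py 0.5136 -0.3437 0.192 102.7;  python3 - <<'E'
from h import *
s=env.read_camera('side');t=env.read_camera('top');cv2.imwrite('pics/s4.png',s)
o=np.hstack([crop(s,310,110,110,130,3.6),crop(t,420,180,110,130,3.6)]);cv2.imwrite('pics/g4.png',o)
E
```

```text
time_s: 10.13
tool_pos: [0.5101, -0.3443, 0.2323]
tool_rot: [-180.0, -0.0, 102.7]
force: [0.1, -0.7, -2.5]
grip_width: 0.007
grasp_force: 54.9
t 10.13 pos [ 0.5101 -0.3443  0.2323] rot [-1.7996e+02 -3.0000e-02  1.0274e+02] q7 38.9 F [ 0.1 -0.7 -2.5] w 0.007 g 54.9
turn [-0.0006 -0.0005  0.0007] shift [-0.0002  0.0035  0.0403]
```

View pics/g4.png

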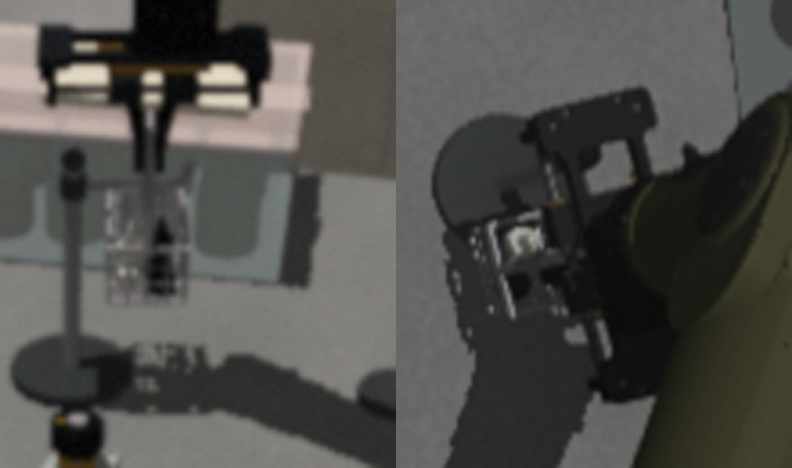

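The hook at side crop (110–190,185) passes under the bar, and the handle at (150,140) is between post and tip. Lower it until the weight transfers.

```bash
python3 -m jog '[[0,0.003,0.01,0,0,0,0],[0,0,0.012,0,0,0,0],[0,0,0.01,0,0,0,0],[0,0,0.002,0,0,0,0],[0,0,0,0,0,0,0]]'; python3 -m jog '[[0,0,0.003,0,0,0,0],[0,0,0,0,0,0,0],[0,0,0,0,0,0,0]]'; python3 -m jog '[[0,0,0.002,0,0,0,0],[0,0,0,0,0,0,0],[0,0,0,0,0,0,0]]'; python3 -m jog '[[0,0,0.002,0,0,0,0],[0,0,0,0,0,0,0],[0,0,0,0,0,0,0]]'
```

```text
time_s: 10.65
tool_pos: [0.5116, -0.3435, 0.1965]
tool_rot: [-179.9, -0.1, 102.7]
force: [-0.1, 0.4, -1.8]
grip_width: 0.0073
grasp_force: 54.9
time_s: 10.9
tool_pos: [0.5131, -0.344, 0.1959]
tool_rot: [180.0, 0.0, 102.7]
force: [-0.8, 0.2, -2.3]
grip_width: 0.0073
grasp_force: 54.9
time_s: 11.15
tool_pos: [0.5129, -0.3439, 0.1936]
tool_rot: [180.0, 0.0, 102.7]
force: [-0.2, 0.2, -1.6]
grip_width: 0.0072
grasp_force: 54.9
time_s: 11.4
tool_pos: [0.5131, -0.3439, 0.1924]
tool_rot: [180.0, 0.0, 102.7]
force: [-2.1, 1.3, 1.8]
grip_width: 0.0074
grasp_force: 54.9
```

Contact came at TCP z 0.1924 (bar 0.2084, as expected). Release and rise.

```bash
python3 -m jog '[[0,0,0,0,0,0,0.04],[0,0,0,0,0,0,0.04],[0,0,0,0,0,0,0.04],[0,0,0,0,0,0,0.04],[0,0,0,0,0,0,0.04],[0,0,0,0,0,0,0.04],[0,0,0,0,0,0,0.04],[0,0,0,0,0,0,0.04]]'; python3 -m jog '[[0,0,-0.01,0,0,0,0.06],[0,0,-0.02,0,0,0,0.06],[0,0,-0.03,0,0,0,0.06],[0,0,-0.03,0,0,0,0.06],[0,0,-0.02,0,0,0,0.06],[0,0,0,0,0,0,0.06]]'; python3 go.py 0.571 0.384 0.30 182.4
```

```text
time_s: 12.07
tool_pos: [0.5129, -0.3439, 0.1915]
tool_rot: [180.0, 0.0, 102.7]
force: [0.1, -0.1, -0.2]
grip_width: 0.0397
grasp_force: 0.0
time_s: 12.57
tool_pos: [0.5151, -0.3447, 0.3081]
tool_rot: [179.6, 0.4, 102.7]
force: [0.5, -0.2, 0.8]
grip_width: 0.0594
grasp_force: 0.0
t 12.57 pos [ 0.5151 -0.3447  0.3081] rot [179.63   0.41 102.7 ] q7 39.2 F [ 0.5 -0.2  0.8] w 0.0594 g 0.0
turn [ 4.0000e-04  1.0400e-02 -1.3909e+00] shift [-0.0864  0.7257  0.0081]
```

```bash
python3 -m jog '[[0.0388,0.0119,0,0,0,0,0.06],[0.0388,0.0119,0,0,0,0,0.06],[0.0388,0.0119,0,0,0,0,0.06],[0.0388,0.0119,0,0,0,0,0.06],[0.0388,0.0119,0,0,0,0,0.06],[0.0388,0.0119,0,0,0,0,0.06],[0.0388,0.0119,0,0,0,0,0.06],[0.0388,0.0119,0,0,0,0,0.06],[0.0388,0.0119,0,0,0,0,0.06],[0.0388,0.0119,0,0,0,0,0.06],[0.0388,0.0119,0,0,0,0,0.06],[0.0388,0.0119,0,0,0,0,0.06]]';python3 -m jog '[[0.0388,0.0119,0,0,0,0,0.06],[0.0388,0.0119,0,0,0,0,0.06],[0.0388,0.0119,0,0,0,0,0.06],[0.0388,0.0119,0,0,0,0,0.06],[0.0388,0.0119,0,0,0,0,0.06],[0.0388,0.0119,0,0,0,0,0.06]]'; python3 -m jog '[[0,0,0,0,0,-0.1245,0.06],[0,0,0,0,0,-0.1245,0.06],[0,0,0,0,0,-0.1245,0.06],[0,0,0,0,0,-0.1245,0.06],[0,0,0,0,0,-0.1245,0.06],[0,0,0,0,0,-0.1245,0.06],[0,0,0,0,0,-0.1245,0.06],[0,0,0,0,0,-0.1245,0.06],[0,0,0,0,0,-0.1245,0.06],[0,0,0,0,0,-0.1245,0.06],[0,0,0,0,0,-0.1245,0.06],[0,0,0,0,0,-0.021,0.06]]';python3 go.py 0.571 0.384 0.10 182.4
python3 - <<'E'
from h import *
# basket hung? compare dark caps / handle in side view
s=env.read_camera('side');t=env.read_camera('top');cv2.imwrite('pics/s5.png',s);cv2.imwrite('pics/t5.png',t)
E
```

```text
time_s: 13.57
tool_pos: [0.5496, 0.1435, 0.3018]
tool_rot: [180.0, 0.0, 102.7]
force: [1.0, -0.1, -0.1]
grip_width: 0.0602
grasp_force: 0.0
time_s: 14.07
tool_pos: [0.5684, 0.386, 0.3011]
tool_rot: [-180.0, 0.0, 102.7]
force: [0.9, 0.2, 0.0]
grip_width: 0.0598
grasp_force: 0.0
time_s: 15.07
tool_pos: [0.5684, 0.3843, 0.3011]
tool_rot: [-180.0, -0.0, -177.4]
force: [0.6, -0.4, -0.2]
grip_width: 0.0599
grasp_force: 0.0
t 15.07 pos [0.5684 0.3843 0.3011] rot [-1.7999e+02 -4.0000e-02 -1.7743e+02] q7 38.3 F [ 0.6 -0.4 -0.2] w 0.0599 g 0.0
turn [-0.0002 -0.0008  0.003 ] shift [-0.0026 -0.0004  0.2011]
```

```bash
python3 -m jog '[[-0.0026,0,0.04,0,0,0,0.06],[0,0,0.04,0,0,0,0.06],[0,0,0.04,0,0,0,0.06],[0,0,0.04,0,0,0,0.06],[0,0,0.04,0,0,0,0.06],[0,0,0.04,0,0,0,0.06],[0,0,0.03,0,0,0,0.06],[0,0,0.02,0,0,0,0.06],[0,0,0,0,0,0,0.06],[0,0,0,0,0,0,0.06]]' 50; python3 go.py 0.571 0.384 0.004 182.4; python3 - <<'E'
from h import *
np.set_printoptions(precision=4,suppress=True)
t=cv2.imread('pics/t5.png');s=cv2.imread('pics/s5.png')
m=(t.min(2)>120).astype(np.uint8);k=np.zeros_like(m);k[190:290,270:385]=m[190:290,270:385]
k=cv2.morphologyEx(k,cv2.MORPH_OPEN,np.ones((25,25),np.uint8))
c=max(cv2.findContours(k,0,1)[0],key=cv2.contourArea);r=cv2.minAreaRect(c);print(r)
B=np.array([plane('top',*p,.048) for p in cv2.boxPoints(r)]);print(B,B.mean(0),[np.linalg.norm(B[i]-B[i-1]) for i in range(4)])
e=B[1]-B[0];f=B[2]-B[1];print(np.degrees(np.arctan2(e[1],e[0])),np.degrees(np.arctan2(f[1],f[0])))
a=cv2.imread('pics/side0.png')
seat=np.array([.5185,-.371,.2085]);yb=np.array([-.22,.975,0])
for off in(0,-.1,):
  for q in(-.045,0,.045):
    p=seat+q*yb+[0,0,off];u=proj('side',p).round().astype(int);d=cv2.absdiff(a,s).max(2);print(off,q,u,d[u[1]-2:u[1]+3,u[0]-2:u[0]+3].mean())
d=cv2.absdiff(a,s).max(2)>25;q=np.argwhere(d[150:230,300:380])+[150,300];print('changed bbox',q.min(0),q.max(0),len(q))
for n,im in(('s',s),):
    o=np.hstack([crop(s,290,130,100,120,4),crop(t,430,190,100,120,4)]);cv2.imwrite('pics/g5.png',o)
E
```

```text
time_s: 16.0
tool_pos: [0.5705, 0.3841, 0.0108]
tool_rot: [-179.9, -0.1, -177.7]
force: [0.1, 0.1, 1.2]
grip_width: 0.06
grasp_force: 0.0
t 16.0 pos [0.5705 0.3841 0.0108] rot [-1.7994e+02 -1.0000e-01 -1.7774e+02] q7 31.2 F [0.1 0.1 1.2] w 0.06 g 0.0
turn [-0.0011 -0.0017 -0.0025] shift [-0.0005 -0.0001  0.0068]
((328.4438781738281, 238.89242553710938), (91.24113464355469, 69.78975677490234), 9.309940338134766)
[[ 0.4825  0.1567  0.048 ]
 [ 0.6846  0.1199  0.048 ]
 [ 0.6342 -0.1441  0.048 ]
 [ 0.4332 -0.1048  0.048 ]] [0.5586 0.0069 0.048 ] [np.float64(0.2661494804025376), np.float64(0.2054319164398348), np.float64(0.26875711969330796), np.float64(0.20477472938515848)]
-10.327525019129704 -100.81811735277387
0 -0.045 [349 152] 44.08
0 0 [349 159] 39.28
0 0.045 [350 165] 56.4
-0.1 -0.045 [348 180] 16.32
-0.1 0 [348 186] 33.84
-0.1 0.045 [349 193] 50.16
changed bbox [150 300] [229 379] 747
```

Board middle (0.558, 0.007), yaw -10.6°. The basket is where the hook puts it (the bar-line pixels have changed). Grip the level.

```bash
python3 -m jog '[[0,0,0.006,0,0,0,0.06],[0,0,0,0,0,0,0.0],[0,0,0,0,0,0,0.0],[0,0,0,0,0,0,0.0],[0,0,0,0,0,0,0.0],[0,0,0,0,0,0,0.0],[0,0,0,0,0,0,0.0],[0,0,0,0,0,0,0.0],[0,0,0,0,0,0,0.0],[0,0,0,0,0,0,0.0],[0,0,0,0,0,0,0.0],[0,0,0,0,0,0,0.0]]' 50; python3 go.py 0.571 0.384 0.2 182.4
```

```text
time_s: 17.0
tool_pos: [0.5712, 0.3843, 0.0058]
tool_rot: [-180.0, 0.0, -177.7]
force: [-1.1, -2.3, 3.9]
grip_width: 0.0258
grasp_force: 50.0
t 17.0 pos [0.5712 0.3843 0.0058] rot [-1.7996e+02  1.0000e-02 -1.7765e+02] q7 31.1 F [-1.1 -2.3  3.9] w 0.0258 g 50.0
turn [-0.0007  0.0002 -0.0009] shift [ 0.0002 -0.0003 -0.1942]
```

```bash
python3 -m jog '[[0,0,-0.01,0,0,0,0],[0,0,-0.02,0,0,0,0],[0,0,-0.03,0,0,0,0],[0,0,-0.04,0,0,0,0],[0,0,-0.04,0,0,0,0],[0,0,-0.03,0,0,0,0],[0,0,-0.02,0,0,0,0],[0,0,-0.01,0,0,0,0],[0,0,0,0,0,0,0]]'; python3 -m jog '[[0,0,0,0,0,0.06,0],[0,0,0,0,0,0.12,0],[0,0,0,0,0,0.12,0],[0,0,0,0,0,0.12,0],[0,0,0,0,0,0.12,0],[0,0,0,0,0,0.12,0],[0,0,0,0,0,0.12,0],[0,0,0,0,0,0.12,0],[0,0,0,0,0,0.12,0],[0,0,0,0,0,0.12,0],[0,0,0,0,0,0.12,0],[0,0,0,0,0,0.12,0]]'; python3 -m jog '[[0,0,0,0,0,0.12,0],[0,0,0,0,0,0.12,0],[0,0,0,0,0,0.12,0],[0,0,0,0,0,0.057,0],[0,0,0,0,0,0,0],[0,0,0,0,0,0,0]]'; python3 go.py 0.5583 0.0069 0.2 79.4;python3 - <<'E'
from h import *
s=env.read_camera('side');cv2.imwrite('pics/s6.png',s)
E
```

```text
time_s: 17.75
tool_pos: [0.5712, 0.3859, 0.2078]
tool_rot: [179.9, 0.2, -177.6]
force: [0.5, 0.4, -3.8]
grip_width: 0.0257
grasp_force: 50.0
time_s: 18.75
tool_pos: [0.57, 0.3837, 0.2023]
tool_rot: [-179.8, 0.1, 103.0]
force: [0.4, 0.7, -3.1]
grip_width: 0.0253
grasp_force: 50.0
time_s: 19.25
tool_pos: [0.5702, 0.384, 0.2031]
tool_rot: [-179.9, 0.1, 79.5]
force: [0.5, 0.1, -3.9]
grip_width: 0.0255
grasp_force: 50.0
t 19.25 pos [0.5702 0.384  0.2031] rot [-1.7986e+02  1.4000e-01  7.9530e+01] q7 -59.3 F [ 0.5  0.1 -3.9] w 0.0255 g 50.0
turn [-0.0024  0.0025  0.0022] shift [-0.3729  0.0577  0.0031]
```

```bash
python3 -m jog '[[-0.015,0.0024,0,0,0,0,0],[-0.0343,0.0053,0,0,0,0,0],[-0.0343,0.0053,0,0,0,0,0],[-0.0343,0.0053,0,0,0,0,0],[-0.0343,0.0053,0,0,0,0,0],[-0.0343,0.0053,0,0,0,0,0],[-0.0343,0.0053,0,0,0,0,0],[-0.0343,0.0053,0,0,0,0,0],[-0.0343,0.0053,0,0,0,0,0],[-0.0343,0.0053,0,0,0,0,0],[-0.0343,0.0053,0,0,0,0,0],[-0.015,0.0024,0,0,0,0.002,0]]'; python3 -m jog '[[0,0,0,0,0,0,0],[0,0,0.02,0,0,0,0],[0,0,0.03,0,0,0,0],[0,0,0.03,0,0,0,0],[0,0,0.02,0,0,0,0],[0,0,0.01,0,0,0,0],[0,0,0,0,0,0,0],[0,0,0,0,0,0,0]]';python3 go.py 0.5583 0.0069 0.055 79.4; python3 - <<'E'
from h import *
np.set_printoptions(precision=4,suppress=True)
s=env.read_camera('side');t=env.read_camera('top');cv2.imwrite('pics/s7.png',s);cv2.imwrite('pics/t7.png',t)
# ends of the level: red and yellow extents, in both views
for n,im in(('top',t),('side',s)):
    h=cv2.cvtColor(im,cv2.COLOR_BGR2HSV);rd=cv2.inRange(h,(0,130,40),(8,255,255))|cv2.inRange(h,(170,130,40),(180,255,255));ye=cv2.inRange(h,(15,130,60),(32,255,255))
    roi=np.zeros_like(rd)
    x,y,w,hh=(270,185,120,110) if n=='top' else (250,220,115,95);roi[y:y+hh,x:x+w]=255
    for q,m in(('red',rd&roi),('yel',ye&roi)):
        p=np.argwhere(m)[:,::-1];print(n,q,len(p),p.mean(0) if len(p) else '',p.min(0) if len(p) else '',p.max(0) if len(p) else '')
R=np.array([[np.cos(np.radians(-10.6)),-np.sin(np.radians(-10.6))],[np.sin(np.radians(-10.6)),np.cos(np.radians(-10.6))]])
o=env.get_obs()['tool_pos']
for e in(-.115,.115):
    q=np.r_[o[:2]+R@[0,e],o[2]+.03];print('pred end',e,proj('top',q),proj('side',q))
E
```

```text
time_s: 20.3
tool_pos: [0.5586, 0.0006, 0.2047]
tool_rot: [-180.0, 0.2, 79.0]
force: [0.4, -1.2, -3.4]
grip_width: 0.0257
grasp_force: 50.0
time_s: 20.97
tool_pos: [0.5594, 0.0081, 0.0958]
tool_rot: [-180.0, -0.0, 79.4]
force: [-0.5, 0.5, -2.1]
grip_width: 0.0255
grasp_force: 50.0
t 20.97 pos [0.5594 0.0081 0.0958] rot [-1.7999e+02 -3.0000e-02  7.9370e+01] q7 -22.8 F [-0.5  0.5 -2.1] w 0.0255 g 50.0
turn [-0.0002 -0.0005 -0.0005] shift [-0.0013 -0.0008  0.0408]
top red 33 [367.     243.0909] [365 239] [369 247]
top yel 249 [324.0964 236.2249] [290 227] [385 247]
side red 0   
side yel 431 [298.8329 261.7773] [284 228] [324 280]
pred end -0.115 [369.3383 242.4962] [323.2201 224.9522]
pred end 0.115 [286.8641 229.2021] [285.3795 272.3741]
```

The red end faces the knob at top (369,243), within 1 px of the prediction for a centred grip. Lower until contact.

```bash
python3 -m jog '[[-0.0013,-0.0008,0.012,0,0,0,0],[0,0,0.015,0,0,0,0],[0,0,0.009,0,0,0,0],[0,0,0.002,0,0,0,0],[0,0,0,0,0,0,0]]'; python3 -m jog '[[0,0,0.002,0,0,0,0],[0,0,0,0,0,0,0],[0,0,0,0,0,0,0]]'; python3 -m jog '[[0,0,0.0015,0,0,0,0],[0,0,0,0,0,0,0],[0,0,0,0,0,0,0]]'
```

```text
time_s: 21.48
tool_pos: [0.5576, 0.0062, 0.0568]
tool_rot: [-179.9, 0.0, 79.3]
force: [0.3, 0.3, -2.7]
grip_width: 0.0255
grasp_force: 50.0
time_s: 21.73
tool_pos: [0.5587, 0.0063, 0.0561]
tool_rot: [179.9, -0.0, 79.3]
force: [0.1, -1.4, -2.9]
grip_width: 0.0259
grasp_force: 50.0
time_s: 21.98
tool_pos: [0.5582, 0.0062, 0.0541]
tool_rot: [180.0, 0.0, 79.3]
force: [0.8, -0.0, -3.0]
grip_width: 0.0259
grasp_force: 50.0
```

```bash
python3 -m jog '[[0,0,0.001,0,0,0,0],[0,0,0,0,0,0,0],[0,0,0,0,0,0,0]]'; python3 -m jog '[[0,0,0.001,0,0,0,0],[0,0,0,0,0,0,0],[0,0,0,0,0,0,0]]'; python3 -m jog '[[0,0,0.001,0,0,0,0],[0,0,0,0,0,0,0],[0,0,0,0,0,0,0]]'
```

```text
time_s: 22.23
tool_pos: [0.5584, 0.0062, 0.0534]
tool_rot: [180.0, 0.0, 79.3]
force: [-0.5, -0.1, -1.2]
grip_width: 0.0257
grasp_force: 50.0
time_s: 22.48
tool_pos: [0.5585, 0.0061, 0.053]
tool_rot: [180.0, 0.0, 79.3]
force: [-3.1, -1.5, 4.2]
grip_width: 0.0256
grasp_force: 50.0
time_s: 22.73
tool_pos: [0.5585, 0.0061, 0.053]
tool_rot: [180.0, 0.1, 79.3]
force: [-4.9, -1.8, 11.2]
grip_width: 0.026
grasp_force: 50.0
```

```bash
python3 -m jog '[[0,0,-0.002,0,0,0,0.05],[0,0,0,0,0,0,0.05],[0,0,0,0,0,0,0.05],[0,0,0,0,0,0,0.05],[0,0,0,0,0,0,0.05],[0,0,0,0,0,0,0.05],[0,0,0,0,0,0,0.05]]';python3 -m jog '[[0,0,-0.01,0,0,0,0.055],[0,0,-0.03,0,0,0,0.055],[0,0,-0.03,0,0,0,0.055],[0,0,-0.03,0,0,0,0.055],[0,0,-0.02,0,0,0,0.055],[0,0,0,0,0,0,0.055]]'; python3 go.py 0.527 -0.155 0.17 120
```

```text
time_s: 23.32
tool_pos: [0.5581, 0.0063, 0.0529]
tool_rot: [-180.0, 0.0, 79.3]
force: [-0.6, -0.3, -0.5]
grip_width: 0.0495
grasp_force: 0.0
time_s: 23.82
tool_pos: [0.5614, 0.0067, 0.1789]
tool_rot: [179.5, -0.0, 79.3]
force: [1.3, -0.3, 0.6]
grip_width: 0.055
grasp_force: 0.0
t 23.82 pos [0.5614 0.0067 0.1789] rot [ 1.7947e+02 -4.0000e-02  7.9310e+01] q7 -20.2 F [ 1.3 -0.3  0.6] w 0.055 g 0.0
turn [ 0.0091  0.0025 -0.7102] shift [-0.1229 -0.1106  0.0089]
```

```bash
python3 -m jog '[[0,0,0,0,0,-0.1183,0.06],[0,0,0,0,0,-0.1183,0.06],[0,0,0,0,0,-0.1183,0.06],[0,0,0,0,0,-0.1183,0.06],[0,0,0,0,0,-0.1183,0.06],[0,0,0,0,0,-0.1183,0.06],[-0.0205,-0.0184,0,0,0,0,0.06],[-0.0205,-0.0184,0,0,0,0,0.06],[-0.0205,-0.0184,0,0,0,0,0.06],[-0.0205,-0.0184,0,0,0,0,0.06],[-0.0205,-0.0184,0,0,0,0,0.06],[-0.0205,-0.0184,0,0,0,0,0.06]]'; python3 -m jog '[[0,0,0,0,0,0,0.06],[0,0,0,0,0,0,0.06]]'; python3 go.py 0.527 -0.155 0.061 120;  python3 - <<'E'
from h import *
s=env.read_camera('side');t=env.read_camera('top');cv2.imwrite('pics/s8.png',s);cv2.imwrite('pics/t8.png',t)
o=np.vstack([crop(t,280,215,100,40,8)[:290],crop(s,265,225,100,38,8)[:300]])
cv2.imwrite('pics/g8.png',o);print(o.shape, proj('top',[.558,.007,.082]),proj('side',[.558,.007,.082]))
E
```

```text
time_s: 24.82
tool_pos: [0.5233, -0.1566, 0.173]
tool_rot: [-180.0, -0.0, 120.0]
force: [0.6, -0.2, 0.1]
grip_width: 0.0598
grasp_force: 0.0
time_s: 24.98
tool_pos: [0.5231, -0.1575, 0.1728]
tool_rot: [-180.0, -0.0, 119.7]
force: [0.0, 0.2, 0.6]
grip_width: 0.0597
grasp_force: 0.0
t 24.98 pos [ 0.5231 -0.1575  0.1728] rot [-1.7996e+02 -2.0000e-02  1.1972e+02] q7 38.5 F [0.  0.2 0.6] w 0.0597 g 0.0
turn [-0.0007 -0.0003 -0.0049] shift [0.0002 0.0046 0.1118]
(590, 800, 3) [328.37401472 238.0392492 ] [306.9078068  260.44590378]
```

View pics/g8.png

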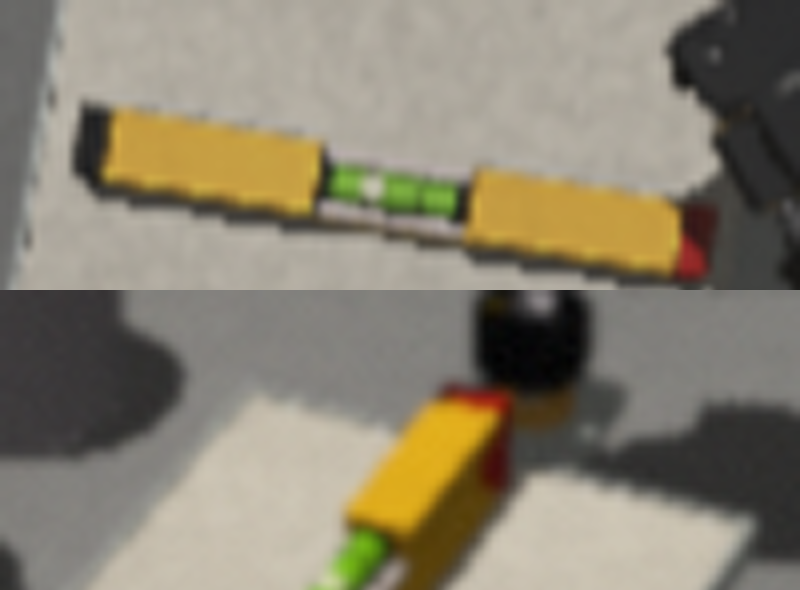

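The level lies along the board with its red end to the knob; the gap spans x 322–470 in the crop (centre 396). The bright bubble is near x 372, i.e. towards +y (the high end), as expected; a line shows at about 422. Next: profile along the vial numerically.

```bash
cat > bub.py <<'E'
from h import *
import sys
from scipy.ndimage import map_coordinates
def prof(n,im,c=(.558,.0065),z=.082,w=.004):
    y=np.radians(-10.7);ax=np.array([-(-np.sin(y)),-np.cos(y)]);ax=np.array([np.sin(y),-np.cos(y)]);nx=np.array([np.cos(y),np.sin(y)])
    s=np.arange(-.036,.0361,.002);out=[]
    for a in s:
        P=[proj(n,[*(np.array(c)+a*ax+b*nx),z]) for b in np.linspace(-w,w,5)]
        out.append([np.mean(map_coordinates(im[:,:,k].astype(float),[[p[1] for p in P],[p[0] for p in P]],order=1)) for k in range(3)])
    return s,np.array(out)
if __name__=='__main__':
    for n,f in(('top',sys.argv[1]),('side',sys.argv[2])):
        s,o=prof(n,cv2.imread(f));print(n)
        for a,v in zip(s,o):print(round(a*1000),v.round().astype(int),end=' ')
        print()
E
python3 bub.py pics/t8.png pics/s8.png
```

```text
top
-36 [ 67 159 198] -34 [ 67 160 199] -32 [ 67 162 199] -30 [ 66 160 194] -28 [ 60 142 169] -26 [ 45  87 100] -24 [41 63 60] -22 [49 92 72] -20 [ 60 134  99] -18 [ 65 155 114] -16 [ 66 156 116] -14 [ 70 155 117] -12 [ 87 156 128] -10 [116 160 148] -8 [139 166 163] -6 [142 170 167] -4 [123 164 153] -2 [ 83 153 124] 0 [ 68 152 115] 2 [ 64 155 114] 4 [ 63 154 113] 6 [ 63 151 111] 8 [ 62 144 106] 10 [ 58 131  97] 12 [ 60 139 102] 14 [ 64 150 110] 16 [ 65 153 113] 18 [ 64 153 113] 20 [ 63 148 109] 22 [ 57 129  96] 24 [45 73 61] 26 [41 63 69] 28 [ 46  89 110] 30 [ 60 142 177] 32 [ 65 156 196] 34 [ 66 156 198] 36 [ 66 156 196] 
side
-36 [ 29 175 225] -34 [ 28 175 225] -32 [ 29 175 225] -30 [ 30 175 225] -28 [ 32 173 221] -26 [ 35 168 212] -24 [ 37 160 195] -22 [ 40 152 172] -20 [ 43 149 146] -18 [ 43 153 128] -16 [ 47 162 122] -14 [ 56 172 125] -12 [ 71 177 135] -10 [ 93 182 149] -8 [116 188 165] -6 [128 190 174] -4 [131 191 177] -2 [119 189 169] 0 [ 98 185 156] 2 [ 78 182 143] 4 [ 59 179 131] 6 [ 47 175 123] 8 [ 42 170 117] 10 [ 39 164 112] 12 [ 38 161 110] 14 [ 38 160 110] 16 [ 36 163 111] 18 [ 33 163 110] 20 [ 29 157 106] 22 [ 24 144  98] 24 [ 20 125  90] 26 [ 17 108  89] 28 [ 16  98 102] 30 [ 17 103 128] 32 [ 20 121 159] 34 [ 23 141 186] 36 [ 26 158 207]
```

Bubble at about -7.3 mm from the vial middle, so about 2.3 rad is needed. Grip the knob.

```bash
python3 -m jog '[[0,0.0046,0.02,0,0,-0.005,0.06],[0,0,0.03,0,0,0,0.06],[0,0,0.03,0,0,0,0.06],[0,0,0.02,0,0,0,0.06],[0,0,0.0115,0,0,0,0.06],[0,0,0,0,0,0,0.06],[0,0,0,0,0,0,0.06]]' 40; python3 go.py 0.527 -0.155 0.061 120; python3 -m jog '[[0,0,0,0,0,0,0.0],[0,0,0,0,0,0,0.0],[0,0,0,0,0,0,0.0],[0,0,0,0,0,0,0.0],[0,0,0,0,0,0,0.0],[0,0,0,0,0,0,0.0],[0,0,0,0,0,0,0.0]]' 40;python3 go.py 0.527 -0.155 0.061 120
```

```text
time_s: 25.67
tool_pos: [0.5284, -0.1521, 0.0619]
tool_rot: [180.0, -0.0, 120.3]
force: [0.2, 0.1, 0.3]
grip_width: 0.06
grasp_force: 0.0
t 25.67 pos [ 0.5284 -0.1521  0.0619] rot [ 1.7998e+02 -3.0000e-02  1.2034e+02] q7 34.3 F [0.2 0.1 0.3] w 0.06 g 0.0
turn [ 0.0003 -0.0005  0.0059] shift [-0.0018 -0.0026  0.0009]
time_s: 26.25
tool_pos: [0.5278, -0.1541, 0.0628]
tool_rot: [-179.9, 0.1, 120.2]
force: [-3.6, -1.7, 6.1]
grip_width: 0.0438
grasp_force: 40.0
t 26.25 pos [ 0.5278 -0.1541  0.0628] rot [-1.7994e+02  9.0000e-02  1.2022e+02] q7 34.3 F [-3.6 -1.7  6.1] w 0.0438 g 40.0
turn [-0.001   0.0015  0.0038] shift [-0.0003 -0.0012  0.0018]
```

```bash
python3 -m jog '[[0,0,0,0,0,0.1,0],[0,0,0,0,0,0.1,0],[0,0,0,0,0,0.1,0],[0,0,0,0,0,0.1,0],[0,0,0,0,0,0.1,0],[0,0,0,0,0,0.1,0],[0,0,0,0,0,0.1,0],[0,0,0,0,0,0.1,0],[0,0,0,0,0,0.1,0],[0,0,0,0,0,0.1,0],[0,0,0,0,0,0.1,0],[0,0,0,0,0,0.1,0]]';python3 go.py 0.527 -0.155 0.061 120;python3 -m jog '[[0,0,0,0,0,0.1,0],[0,0,0,0,0,0.1,0],[0,0,0,0,0,0.1,0],[0,0,0,0,0,0.1,0],[0,0,0,0,0,0.1,0],[0,0,0,0,0,0.1,0],[0,0,0,0,0,0.1,0],[0,0,0,0,0,0.1,0],[0,0,0,0,0,0.1,0],[0,0,0,0,0,0.1,0],[0,0,0,0,0,0.08,0],[0,0,0,0,0,0,0]]'; python3 -m jog '[[0,0,0,0,0,0,0],[0,0,0,0,0,0,0],[0,0,0,0,0,0,0],[0,0,0,0,0,0,0],[0,0,0,0,0,0,0],[0,0,0,0,0,0,0],[0,0,0,0,0,0,0],[0,0,0,0,0,0,0],[0,0,0,0,0,0,0],[0,0,0,0,0,0,0],[0,0,0,0,0,0,0],[0,0,0,0,0,0,0]]';python3 go.py 0.527 -0.155 0.061 120
python3 - <<'E'
from h import *
s=env.read_camera('side');t=env.read_camera('top');cv2.imwrite('pics/s9.png',s);cv2.imwrite('pics/t9.png',t)
E
python3 bub.py pics/t9.png pics/s9.png
```

```text
time_s: 27.25
tool_pos: [0.5288, -0.1543, 0.0629]
tool_rot: [179.8, 0.0, 51.2]
force: [-0.3, -1.5, 3.4]
grip_width: 0.044
grasp_force: 40.0
t 27.25 pos [ 0.5288 -0.1543  0.0629] rot [179.85   0.    51.18] q7 -31.7 F [-0.3 -1.5  3.4] w 0.044 g 40.0
turn [ 0.0023  0.0016 -1.2012] shift [ 0.0002 -0.0019  0.0019]
time_s: 28.25
tool_pos: [0.5291, -0.1551, 0.0628]
tool_rot: [179.9, -0.2, -10.6]
force: [0.9, -4.1, 3.1]
grip_width: 0.0442
grasp_force: 40.0
time_s: 29.25
tool_pos: [0.5291, -0.155, 0.0628]
tool_rot: [179.9, -0.2, -10.3]
force: [-0.4, -5.7, 5.4]
grip_width: 0.0442
grasp_force: 40.0
t 29.25 pos [ 0.5291 -0.155   0.0628] rot [179.9   -0.19 -10.32] q7 -91.0 F [-0.4 -5.7  5.4] w 0.0442 g 40.0
turn [ 4.7000e-03  4.0000e-04 -2.2746e+00] shift [ 0.0011 -0.0018  0.0018]
top
-36 [ 67 159 198] -34 [ 67 160 198] -32 [ 67 160 197] -30 [ 65 154 188] -28 [ 54 122 149] -26 [42 76 86] -24 [41 68 60] -22 [ 53 107  82] -20 [ 62 141 104] -18 [ 66 155 115] -16 [ 66 156 116] -14 [ 62 150 111] -12 [ 59 139 103] -10 [ 57 127  95] -8 [ 62 139 104] -6 [ 76 151 119] -4 [102 160 139] -2 [141 172 166] 0 [
[... 252 characters left out ...]
 184] 32 [ 66 157 197] 34 [ 66 156 197] 36 [ 65 155 196] 
side
-36 [ 29 178 228] -34 [ 29 178 228] -32 [ 30 178 227] -30 [ 31 177 226] -28 [ 31 175 223] -26 [ 32 168 213] -24 [ 33 159 195] -22 [ 35 150 171] -20 [ 36 147 143] -18 [ 36 151 124] -16 [ 37 161 117] -14 [ 38 169 116] -12 [ 40 170 116] -10 [ 43 166 115] -8 [ 48 162 116] -6 [ 62 164 124] -4 [ 81 171 138] -2 [104 182 157] 0 [123 190 172] 2 [133 194 179] 4 [128 192 175] 6 [115 187 165] 8 [ 93 177 148] 10 [ 68 165 128] 12 [ 53 156 115] 14 [ 43 151 107] 16 [ 37 153 106] 18 [ 33 158 107] 20 [ 30 159 107] 22 [ 26 152 102] 24 [ 22 137  94] 26 [ 20 120  91] 28 [ 18 105  98] 30 [ 17 102 118] 32 [ 19 117 149] 34 [ 22 137 178] 36 [ 25 156 202]
```

The bubble is centred (lines at ±10 in the top view, bubble at 0; the side view agrees). Open slightly (a finger points at the level) and rise.

```bash
python3 -m jog '[[0,0,0,0,0,0,0.051],[0,0,0,0,0,0,0.051],[0,0,0,0,0,0,0.051],[0,0,0,0,0,0,0.051],[0,0,0,0,0,0,0.051]]';python3 -m jog '[[0,0,-0.01,0,0,0,0.051],[0,0,-0.02,0,0,0,0.051],[0,0,-0.03,0,0,0,0.0],[0,0,-0.03,0,0,-0.1,0.0],[0,0,-0.01,0,0,-0.12,0.0],[0,0,0,0,0,-0.12,0.0],[0,0,0,0,0,-0.12,0.0],[0,0,0,0,0,-0.12,0.0],[0,0,0,0,0,-0.12,0.0],[0,0,0,0,0,-0.12,0.0],[0,0,0,0,0,-0.12,0.0],[0,0,0,0,0,-0.12,0.0]]' 20
python3 -m jog '[[0,0,0,0,0,-0.12,0.0],[0,0,0,0,0,-0.12,0.0],[0,0,0,0,0,-0.12,0.0],[0,0,0,0,0,-0.12,0.0],[0,0,0,0,0,0,0.0]]'
python3 - <<'E'
from h import *
s=env.read_camera('side');t=env.read_camera('top');cv2.imwrite('pics/s10.png',s);cv2.imwrite('pics/t10.png',t)
E
python3 bub.py pics/t10.png pics/s10.png | sed -n 2p | tr ']' '\n' | sed -n 10,28p
python3 go.py 0.5453 -0.0623 0.12 79.3
```

```text
time_s: 29.77
tool_pos: [0.5276, -0.1522, 0.0611]
tool_rot: [-180.0, 0.1, -10.3]
force: [-0.8, 0.2, 0.3]
grip_width: 0.0507
grasp_force: 0.0
time_s: 30.77
tool_pos: [0.528, -0.1528, 0.1622]
tool_rot: [180.0, -0.0, 50.7]
force: [-0.6, 0.3, 0.0]
grip_width: 0.0014
grasp_force: 0.0
time_s: 31.18
tool_pos: [0.528, -0.1528, 0.1621]
tool_rot: [180.0, -0.0, 78.1]
force: [0.2, -0.3, -0.3]
grip_width: 0.0005
grasp_force: 0.0
 -18 [ 66 155 115
 -16 [ 66 155 115
 -14 [ 63 150 111
 -12 [ 60 139 103
 -10 [ 57 127  96
 -8 [ 62 139 104
 -6 [ 76 151 119
 -4 [102 160 139
 -2 [141 172 166
 0 [148 174 171
 2 [134 169 161
 4 [100 158 138
 6 [ 75 150 118
 8 [ 61 139 104
 10 [ 56 125  94
 12 [ 58 136 100
 14 [ 63 148 109
 16 [ 65 153 112
 18 [ 65 153 113
t 31.28 pos [ 0.528 -0.153  0.162] rot [179.98  -0.    77.67] q7 -2.5 F [-0.5 -1.   0.1] w 0.0006 g 0.0
turn [ 0.0004  0.     -0.0285] shift [0.0924 0.0001 0.042 ]
```

Still centred with the knob released. Press on the level 60 mm out, towards the red end.

```bash
python3 -m jog '[[0.02,0,0,0,0,-0.0285,0],[0.035,0,0,0,0,0,0],[0.032,0,0,0,0,0,0],[0.015,0,0,0,0,0,0],[0,0,0,0,0,0,0],[0,0,0.02,0,0,0,0],[0,0,0.025,0,0,0,0],[0,0,0.015,0,0,0,0],[0,0,0.005,0,0,0,0],[0,0,0,0,0,0,0],[0,0,0,0,0,0,0]]'; python3 go.py 0.547 -0.0525 0.09 79.3; python3 -m jog '[[0,0,0.003,0,0,0,0],[0,0,0,0,0,0,0],[0,0,0,0,0,0,0]]'; python3 -m jog '[[0,0,0.002,0,0,0,0],[0,0,0,0,0,0,0],[0,0,0,0,0,0,0]]'
```

```text
time_s: 32.2
tool_pos: [0.5475, -0.0531, 0.0971]
tool_rot: [180.0, 0.0, 79.4]
force: [0.0, 0.2, 0.7]
grip_width: 0.0004
grasp_force: 0.0
t 32.2 pos [ 0.5475 -0.0531  0.0971] rot [179.97   0.    79.44] q7 -13.8 F [0.  0.2 0.7] w 0.0004 g 0.0
turn [0.0005 0.     0.0024] shift [ 0.0005 -0.0006  0.0071]
time_s: 32.45
tool_pos: [0.5477, -0.0531, 0.0943]
tool_rot: [179.9, 0.0, 79.5]
force: [-0.4, -0.2, -0.3]
grip_width: 0.0008
grasp_force: 0.0
time_s: 32.7
tool_pos: [0.5471, -0.053, 0.0916]
tool_rot: [180.0, 0.0, 79.5]
force: [0.0, 0.3, 0.2]
grip_width: 0.0005
grasp_force: 0.0
```

```bash
python3 -m jog '[[0,0,0.002,0,0,0,0],[0,0,0,0,0,0,0],[0,0,0,0,0,0,0]]'; python3 -m jog '[[0,0,0.001,0,0,0,0],[0,0,0,0,0,0,0],[0,0,0,0,0,0,0]]'; python3 -m jog '[[0,0,0.001,0,0,0,0],[0,0,0,0,0,0,0],[0,0,0,0,0,0,0]]'
```

```text
time_s: 32.95
tool_pos: [0.547, -0.053, 0.0894]
tool_rot: [-180.0, 0.0, 79.5]
force: [0.4, 0.3, 0.2]
grip_width: 0.0005
grasp_force: 0.0
time_s: 33.2
tool_pos: [0.5471, -0.053, 0.0885]
tool_rot: [-180.0, 0.0, 79.5]
force: [0.4, 0.2, -0.3]
grip_width: 0.0004
grasp_force: 0.0
time_s: 33.45
tool_pos: [0.5472, -0.053, 0.0884]
tool_rot: [180.0, 0.0, 79.5]
force: [-2.4, 0.4, 5.9]
grip_width: 0.001
grasp_force: 2.8
```

```bash
python3 -m jog '[[0,0,0.0003,0,0,0,0],[0,0,0,0,0,0,0],[0,0,0,0,0,0,0]]' | grep force:; for i in 1 2 3 4 5 6; do python3 -m jog '[[0,0,0,0,0,0,0],[0,0,0,0,0,0,0]]' | grep force:; done; python3 go.py 0.547 -0.053 0.088 79.3
python3 - <<'E'
from h import *
s=env.read_camera('side');t=env.read_camera('top');cv2.imwrite('pics/s11.png',s);cv2.imwrite('pics/t11.png',t)
cv2.imwrite('pics/f.png',np.hstack([crop(s,200,125,200,200,2)[:, :400],crop(t,270,150,100,100,4)]))
E
python3 bub.py pics/t11.png pics/s11.png | tail -1
```

```text
force: [-3.8, 0.3, 7.6]
grasp_force: 3.6
force: [-2.3, -0.1, 6.8]
grasp_force: 3.6
force: [-2.4, -0.2, 8.2]
grasp_force: 3.6
force: [-3.2, 0.5, 7.9]
grasp_force: 3.6
force: [-3.5, 0.4, 7.5]
grasp_force: 3.6
force: [-2.9, 0.5, 8.0]
grasp_force: 3.6
force: [-2.6, -0.3, 6.8]
grasp_force: 3.6
t 34.7 pos [ 0.5472 -0.0531  0.0884] rot [1.7998e+02 3.0000e-02 7.9480e+01] q7 -14.1 F [-2.6 -0.3  6.8] w 0.0006 g 3.6
turn [0.0003 0.0006 0.0031] shift [ 0.     -0.0002  0.0004]
-36 [ 31 181 230] -34 [ 30 181 230] -32 [ 30 181 229] -30 [ 30 180 229] -28 [ 31 178 226] -26 [ 34 172 217] -24 [ 34 162 199] -22 [ 35 151 173] -20 [ 36 149 145] -18 [ 37 154 126] -16 [ 39 165 120] -14 [ 40 172 119] -12 [ 41 173 119] -10 [ 43 170 118] -8 [ 48 167 118] -6 [ 61 168 126] -4 [ 80 174 139] -2 [102 183 157] 0 [122 191 172] 2 [133 195 180] 4 [128 193 176] 6 [114 187 165] 8 [ 90 177 147] 10 [ 66 165 127] 12 [ 51 156 114] 14 [ 42 154 108] 16 [ 38 158 109] 18 [ 35 162 110] 20 [ 31 162 109] 22 [ 26 154 103] 24 [ 22 140  96] 26 [ 20 122  93] 28 [ 17 103  95] 30 [ 16  95 107] 32 [ 16 100 126] 34 [ 17 105 139] 36 [ 17 108 145]
```

View pics/f.png

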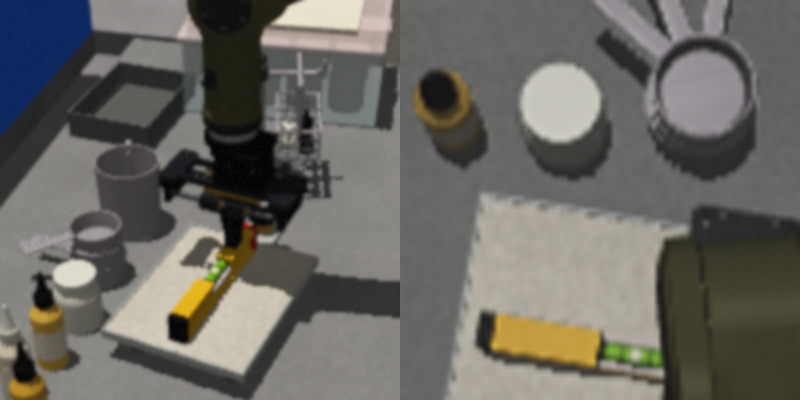

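The basket hangs on the hook at (300,110), the fingers press the level at about 7.5 N, the bubble is unchanged and centred at (215,270), and the bystanders are in place. Handing in.

```bash
python3 -c "
from cell import env
print(env.sign_off())"
```

```text
the job is handed in; nothing more can be done
None
```

I handed the job in at about 35 s: the basket hangs on the hook, the level lies on the middle of the board with its bubble centred between the lines, and the fingertips are still pressing it down at about 7.5 N.

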